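# Hang the controller box on its keyhole screw and bolt it in

## Robot

A 6-joint arm with a two-finger parallel gripper is mounted at the origin on the work surface. World frame = base frame: x ahead of the robot, y to its left, z up, the work surface at z = 0. Lengths are in m, angles in rad, forces in N, time in s.
With the tool pointing down it reaches from about 0.35 to 0.775 m from the base axis. Payload 5.5 kg.
Tool frame: the origin (TCP) lies on the centre line of the jaws, within the pads' length; the fingertips stand 11 mm ahead of it and the grasp point (between the pads) lies 8 mm behind it (env.tip_extent is the distance from the TCP to the fingertips, in m); z points along the fingers, y is the line along which they close (so a half turn about z gives the same grasp; the last joint's range is limited). The gripper opens to 85 mm and grips with 20 to 120 N. Pads are 22 mm wide; open, the fingers measure 114 mm over their backs; the gripper's body (76 mm by 85 mm) begins 54 mm behind the grasp point. The pads swing forward as they close: fully open they stand 13 mm farther back than shut.
Start: joints at [1.043, 0.313, 0.046, 1.304, 0, 1.431], TCP at [0.217, 0.532, 0.242] pointing down, gripper open.
Joint ranges: [-2.76, 2.76], [-0.86, 1.69], [-1.03, 1.26], [-2.2, 2.34], [-1.47, 1.5], [-3.14, 3.14]. Speed limits (rad/s): [2.57, 2.57, 3.14, 3.14, 3.14, 3.14].

## Interface

Orientations are given as a unit quaternion [w, x, y, z].
In Python, from workcell import env gives the robot as it stands.
- The arm moves only by the shell command python3 -m jog 'ROWS' [FORCE]. ROWS is JSON, a list of rows, each a list of 5 numbers: the gripper's target within -1 to 1 (shut at 1, half-way at 0, fully open at -1), then the shift along the tool's x, y, z in m, then the turn about the tool's z in degrees. In form: [[fingers, tx, ty, tz, turn], ...]. A call has 1 to 5 rows; each row shifts and turns the commanded pose from where the row before left it, along the tool's axes as they then stand; what a row does not reach is not made up. A row lasts 1/12 s, in which the tool goes at most 41.7 mm and 7.16 degrees, less where a joint would pass 70% of its speed; a pose out of reach is approached as far as the arm can. A call is refused whole if a number of a shift passes 0.0417 or a number of a turn 7.16, either way. A call with a gripper value outside its range is refused whole. The fingers move at their own pace and stop on an object; FORCE is the grip in N (left out, the last holds). Time passes only in rows, so rows that do not move let the fingers close. It gives the time, the measured TCP pose, the force, the opening and the grip force at its end, in the units of the state.
- env.get_state(): the state, without advancing time (a new reading comes with each control period).
- env.read_camera(name): name is "scene" or "side" or "wrist"; returns a dict with "img" (420x560x3 uint8, red, green, blue), "fov_y" (degrees; the focal length in pixels is half the picture's height over the tangent of half this angle, whatever the lens; pixels are square), "cx", "cy" (the principal point, pixels), "T" (4x4, takes a point from camera to world coordinates). Camera axes: x right, y up, looking along -z (the intrinsics and any distortion apply to the point x, -y, -z); pixel columns grow to the right and rows downward; lengths in m; the calibration is good to about 2 mm. A picture is of the moment at which its call begins. There is no depth.
- env.hand_in(): hands the job in; it is judged then, once.
The state is a dict: "clock": time; "joint_pos": joint angles; "qvel": joint speeds; "tau": joint torques, N m; "tcp_pos": TCP position; "orientation": TCP orientation; "wrist_force": force on the tool from outside, world axes, zero at the start; "ft_torque": the same for the moment, N m; "finger_gap": finger opening in m; "grip_force": force on a finger pad.
Only numpy, scipy, OpenCV 4.12 (cv2) and the standard library are available. Lean on these libraries where they do the work, as an engineer would, in place of code of your own. Each camera call takes 0.05 s, during which the arm holds its last target. There are 200 camera calls.

## Task

Hang the light grey controller box on the dark steel pedestal: pass the round end of the keyhole in its back over the screw head, then pull the box down until the screw is fully home at the top of the narrow slot and the box hangs straight. Then lock it in: slide the barrel bolt on top of the pedestal all the way out over the box and turn its handle down flat into the notch. Leave the bottle, the pot and the jar standing where they are.

Things in the scene. Friction and masses are not known exactly. Their poses are not given: they have to be found in the camera images.
- controller: Loose light grey box, 64 (x) x 52 (y) x 110 (z) mm, 0.26 to 0.47 kg, standing on the bench at the start. Origin at the centre of its underside, z up; -x is its front (display, dial), +x its back. Grip its plain sides (y = +-26). Two rubber bumpers low on the back stand out 3 mm (to x = 35, z = 6 to 18) and meet the pedestal's face when pushed home. Hung, its axes are parallel to the pedestal's.
- keyhole_round (a point): Centre of the keyhole's round end (24 mm across), on the outer back face of the box, at (32, 0, 50) mm in the box's frame. The back is a 4 mm plate over a hollow 14 mm deep; above the round hole runs a slot 11 mm wide with slanted lead-in edges.
- keyhole_slot (a point): Point on the outer back face at (32, 0, 76) mm in the box's frame, 26 mm straight above keyhole_round: the screw's axis lies here when the screw is home at the top of the narrow slot.
- pedestal: Dark steel block fixed to the bench, 150 (x) x 120 (y) x 165 mm high, low foot flange. Origin at the centre of its underside, z up; its -x face (x = -75) has the screw, its top the barrel bolt along x. Beside the bolt a guide wall (y = -11 to -17, x = -45 to 45, 26 mm high) has a 17 mm notch centred at x = -20; two blocks 18 mm wide, 23 mm high hold the bolt (x = -68 to -50 and 33 to 45).
- screw_head (a point): Centre of the outer face of the screw head, at (-91, 0, 130) mm in the pedestal's frame, axes as the pedestal's; the screw points to -x. Head 16 mm across, 6 mm thick; shank 7 mm across; 10 mm free between head and pedestal face. With the box pushed home the keyhole's outer face lies 13 mm to +x of this point (3 mm off the pedestal), with 3 mm of play.
- bolt (a joint): Travel of the barrel bolt in m: 0 drawn back (end 4 mm behind the screw face), 0.040 at its stop, 36 mm out over the box. Slides along the pedestal's -x, stays where left (1.5 N friction). Rod 12 mm across, axis at y = 0 and 179 mm above the bench (14 mm above the pedestal's top). The box hung home passes 9 mm under it; a box not pulled down blocks it.
- bolt_end (a point): Centre of the free end of the bolt rod.
- handle (a joint): Turn of the bolt's handle about the rod's axis in rad: 0 upright, 1.57 lying level towards the pedestal's -y. The guide wall stops it at about 0.45 unless the bolt is fully out, where it can drop through the notch. It stays where it is left (about 0.03 N m friction).
- handle_tip (a point): Centre of the outer end of the handle, a straight round aluminium bar 10 mm across that ends 50 mm from the rod's axis. It stands at x = 20 mm in the pedestal's frame when the bolt is drawn back, at x = -20 mm when it is fully out. Lying level, its axis is 14 mm above the pedestal's top.
- nutrient_bottle: Bystander: white bottle, 60 mm across, 150 mm high; origin at the centre of its underside.
- net_pot: Bystander: black pot, 60 mm across, 55 mm high; origin at the centre of its underside.
- probe_jar: Bystander: amber jar, 56 mm across, 70 mm high; origin at the centre of its underside.

How it is judged:
By the outcome, as a careful person would: the job done as asked, in the order asked, and still so for the second after the job is handed in, with the robot touching nothing.
It also fails if it takes over 58 s, if anything falls off the work surface, if the arm or the gripper's body presses on something with over 40 N, if the wrist force passes 120 N, or if a joint passes its speed limit or range.

## Working session

There is one attempt and no reset: what is moved stays moved. The work goes in short steps, Python scripts to look and compute and a shell command to move; the robot and the scene stay as the last step left them, time stands still between calls to the robot, and variables do not carry over. Pictures are saved under pics/ and viewed, at most 10 in all, crops included, and the job is handed in when it is done.

```bash
ls; mkdir -p pics; cat > h.py <<'E'
import numpy as np,cv2
from workcell import env
def cam(n):
    c=env.read_camera(n); return c
def K(c):
    f=210/np.tan(np.radians(c["fov_y"])/2); return f
def ray(c,u,v):
    f=K(c); d=np.array([(u-c["cx"])/f,-(v-c["cy"])/f,-1]); T=np.array(c["T"])
    return T[:3,3],T[:3,:3]@d
def onz(c,u,v,z):
    o,d=ray(c,u,v); return o+d*(z-o[2])/d[2]
def proj(c,p):
    T=np.array(c["T"]); q=T[:3,:3].T@(np.array(p)-T[:3,3]); f=K(c)
    return c["cx"]+f*q[0]/-q[2], c["cy"]-f*q[1]/-q[2]
def tri(c1,p1,c2,p2):
    o1,d1=ray(c1,*p1);o2,d2=ray(c2,*p2)
    A=np.stack([d1,-d2],1); s=np.linalg.lstsq(A,o2-o1,rcond=None)[0]
    a=o1+s[0]*d1;b=o2+s[1]*d2; return (a+b)/2,np.linalg.norm(a-b)
def save(c,n): cv2.imwrite("pics/"+n,c["img"][:,:,::-1])
E
python3 - <<'E'
from h import *
for n in("scene","side","wrist"):
    c=cam(n);save(c,n+"0.png");print(n,{k:(v if k!="T" else np.round(v,3).tolist()) for k,v in c.items() if k!="img"})
a=cv2.imread("pics/scene0.png");b=cv2.imread("pics/side0.png")
print(env.get_state())
E
```

```text
pics
scene {'fov_y': 48.81679806768986, 'cx': 276.52411206077153, 'cy': 207.79378184062244, 'T': [[0.175, -0.797, 0.578, 1.245], [0.984, 0.149, -0.093, -0.004], [-0.012, 0.586, 0.81, 1.065], [0.0, 0.0, 0.0, 1.0]]}
side {'fov_y': 46.579445840068644, 'cx': 276.9544356592471, 'cy': 204.18774424202903, 'T': [[0.993, 0.068, -0.094, 0.43], [-0.115, 0.467, -0.877, -1.084], [-0.015, 0.882, 0.472, 0.778], [0.0, 0.0, 0.0, 1.0]]}
wrist {'fov_y': 60.87536890699922, 'cx': 278.0165733244564, 'cy': 208.25536956381515, 'T': [[0.378, -0.88, -0.29, 0.142], [0.926, 0.358, 0.12, 0.562], [-0.002, -0.314, 0.95, 0.373], [0.0, 0.0, 0.0, 1.0]]}
{'clock': 0.15, 'joint_pos': array([ 1.04344727e+00,  3.13856536e-01,  4.52756108e-02,  1.30362637e+00,
       -2.05395725e-05,  1.43119868e+00]), 'qvel': array([-0.00106494, -0.00181404,  0.00508466, -0.00026111,  0.00071385,
       -0.00038658]), 'tau': array([ 1.53414356e-03, -4.81065881e+01,  2.98816091e+01,  1.38623503e-02,
       -1.67145831e-04, -6.61111017e-06]), 'tcp_pos': array([0.21724119, 0.53199164, 0.24161201]), 'orientation': array([-2.21219570e-04,  1.92663372e-01,  9.81264657e-01, -6.69980210e-04]), 'wrist_force': array([ 0.19701   , -0.42005533,  0.6443559 ]), 'ft_torque': array([ 0.04901898,  0.03618356, -0.01628414]), 'grip_force': 0.0, 'finger_gap': 0.08523927846616637}
```

View pics/scene0.png

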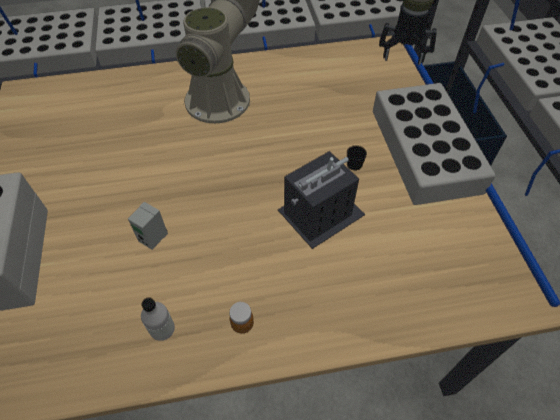

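View pics/side0.png

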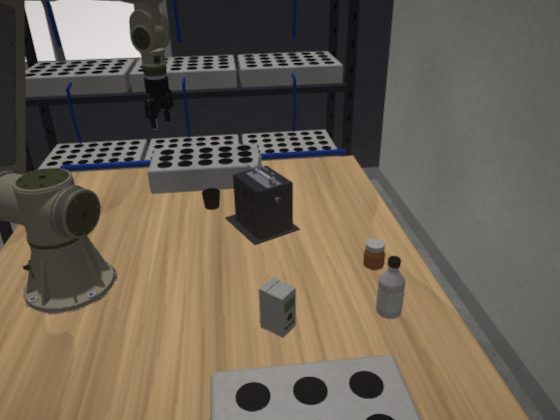

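The scene view shows the pedestal at about (320,195), the controller at (148,225), bottle (157,320), jar (241,317) and pot (356,157). In the side view the pedestal is at (264,200) and the controller at (278,308). Next I zoom in on both.

```bash
python3 - <<'E'
import cv2,numpy as np
a=cv2.imread("pics/scene0.png");b=cv2.imread("pics/side0.png")
def cr(i,x,y):
    o=cv2.resize(i[y:y+100,x:x+133],(400,300),interpolation=cv2.INTER_CUBIC)
    o=cv2.convertScaleAbs(o,alpha=1.6,beta=10)
    for k in range(0,133,20): cv2.putText(o,str(x+k),(k*3,8),0,.3,(0,0,255));cv2.line(o,(k*3,10),(k*3,15),(0,0,255))
    for k in range(0,100,20): cv2.putText(o,str(y+k),(0,k*3+3),0,.3,(0,0,255));cv2.line(o,(20,k*3),(26,k*3),(0,0,255))
    return o
m=np.vstack([np.hstack([cr(a,260,145),cr(b,205,145)]),np.hstack([cr(a,95,180),cr(b,215,255)])])
cv2.imwrite("pics/m1.png",m)
E
```

```text
(no output)
```

View pics/m1.png

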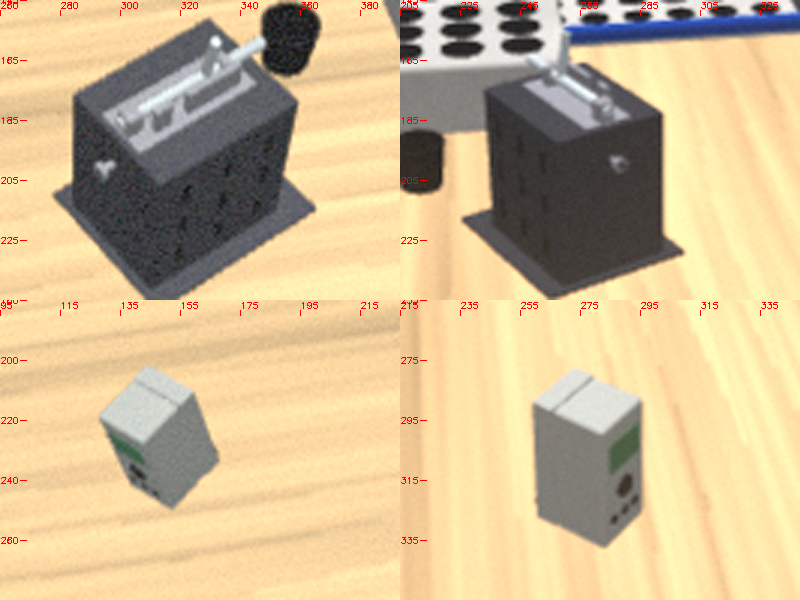

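The mosaic shows the pedestal's and the box's top corners in both views, and the screw tip at scene (293.5,201.7), side (277.3,199.3). I'll cast rays from those corners onto the top planes.

```bash
python3 - <<'E'
from h import *
sc,sd=cam("scene"),cam("side")
P=lambda c,l,z:np.array([onz(c,u,v,z) for u,v in l])
for nm,z,a,b in(("ped",.165,[(285,176.7),(330,151.7),(359.3,178.3),(314.3,205.7)],[(256.7,192.3),(233.7,175.7),(266.7,166.7),(292.3,183.3)]),
 ("box",.11,[(128,219.3),(144.3,202.3),(160,210.7),(144,227.7)],[(295.7,289),(281.7,299.3),(259.3,289.7),(273.3,278.3)])):
  for n,c,l in(("scene",sc,a),("side",sd,b)):
    p=P(c,l,z)[:,:2]; r=cv2.minAreaRect((p*1000).astype(np.float32))
    print(nm,n,p.round(3).tolist(),"ctr",p.mean(0).round(4),[round(float(np.linalg.norm(p[i]-p[i-1])),3) for i in range(4)],
     [round(float(np.degrees(np.arctan2(*(p[i]-p[i-1])[::-1]))),1) for i in range(4)])
print("screw",tri(sc,(293.5,201.7),sd,(277.3,199.3)))
for n,u,v,z in(("bottle",149,304,.15),("jar",240,309,.07),("pot",356,152,.055)): print(n,onz(sc,u,v,z).round(3))
E
```

```text
ped scene [[0.512, 0.138], [0.45, 0.27], [0.551, 0.32], [0.614, 0.19]] ctr [0.5316 0.2296] [0.115, 0.146, 0.113, 0.144] [-152.8, 115.1, 26.4, -64.4]
ped side [[0.505, 0.133], [0.445, 0.253], [0.55, 0.305], [0.611, 0.175]] ctr [0.5277 0.2164] [0.115, 0.134, 0.117, 0.143] [-158.2, 116.4, 26.3, -64.5]
box scene [[0.53, -0.267], [0.484, -0.226], [0.518, -0.187], [0.563, -0.227]] ctr [ 0.5239 -0.2267] [0.051, 0.062, 0.052, 0.061] [-129.9, 138.6, 48.7, -42.1]
box side [[0.559, -0.24], [0.524, -0.27], [0.48, -0.231], [0.515, -0.195]] ctr [ 0.5195 -0.2341] [0.063, 0.046, 0.059, 0.051] [-45.4, -138.5, 138.8, 46.6]
screw (array([0.56504022, 0.15004821, 0.12862924]), np.float64(0.0020808110485066593))
bottle [ 0.791 -0.209  0.15 ]
jar [ 0.802 -0.022  0.07 ]
pot [0.368 0.378 0.055]
```

```bash
python3 -m jog '[[-1,-0.034,-0.014,-0.012,0],[-1,-0.034,-0.014,-0.012,0],[-1,-0.034,-0.014,-0.012,0],[-1,-0.034,-0.014,-0.012,0],[-1,-0.034,-0.014,-0.012,0]]'
python3 -m jog '[[-1,-0.034,-0.014,-0.01,0],[-1,-0.034,-0.014,-0.01,0],[-1,-0.034,-0.014,-0.01,0],[-1,-0.034,-0.014,-0.01,0],[-1,-0.034,-0.014,-0.01,0]]'
python3 -m jog '[[-1,-0.034,-0.014,0,0],[-1,-0.034,-0.014,0,0],[-1,-0.034,-0.014,0,0],[-1,-0.034,-0.014,0,0],[-1,0,0,0,6.6]]'
python3 -m jog '[[-1,0,0,0,6.6],[-1,0,0,0,6.6],[-1,0,0,0,0],[-1,0,0,0,0]]'
python3 - <<'E'
from h import *
c=cam("wrist");save(c,"w1.png")
print(env.get_state()["tcp_pos"],np.round(c["T"],3).tolist(), c["img"].shape)
E
```

```text
clock: 0.67
tcp_pos: [0.3491, 0.402, 0.3029]
orientation: [0.0, 0.192, 0.981, 0.0]
wrist_force: [0.7, 0.6, 0.4]
finger_gap: 0.0853
grip_force: 0.0
clock: 1.08
tcp_pos: [0.4802, 0.2726, 0.3529]
orientation: [0.0, 0.193, 0.981, 0.0]
wrist_force: [0.6, 0.7, -0.1]
finger_gap: 0.0854
grip_force: 0.0
clock: 1.5
tcp_pos: [0.5882, 0.1659, 0.3504]
orientation: [0.0, 0.252, 0.968, -0.001]
wrist_force: [-1.2, 0.3, -0.5]
finger_gap: 0.0855
grip_force: 0.0
clock: 1.83
tcp_pos: [0.584, 0.1708, 0.3521]
orientation: [-0.0, 0.357, 0.934, -0.0]
wrist_force: [0.4, 0.1, 0.7]
finger_gap: 0.0855
grip_force: 0.0
[0.58391333 0.17092339 0.3522141 ] [[0.667, -0.708, -0.233, 0.524], [0.745, 0.633, 0.21, 0.224], [-0.001, -0.314, 0.949, 0.483], [0.0, 0.0, 0.0, 1.0]] (420, 560, 3)
```

View pics/w1.png

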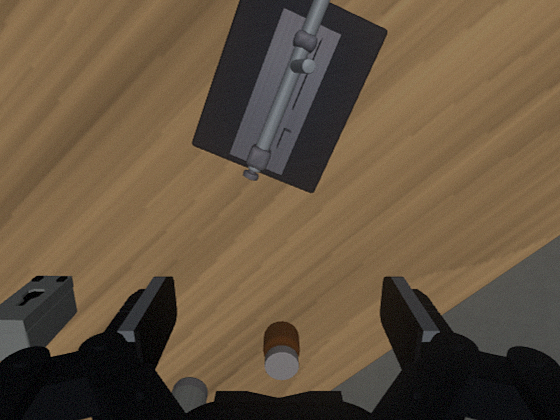

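The view shows the pedestal from above, with top corners at (194,145), (315,192) and (386,32). The screw head is at (252,174), the handle tip at (308,66), and the box with its keyhole at lower left (40,290).

```bash
python3 - <<'E'
from h import *
import glob
c=cam("wrist");g=cv2.cvtColor(c["img"],cv2.COLOR_RGB2GRAY)
hsv=cv2.cvtColor(c["img"],cv2.COLOR_RGB2HSV)
m=((hsv[...,1]<75)&(g<170)).astype(np.uint8);m[225:]=0;m=cv2.morphologyEx(m,cv2.MORPH_OPEN,np.ones((13,13)))
n,l,s,_=cv2.connectedComponentsWithStats(m);k=1+np.argmax(s[1:,4]);ct=max(cv2.findContours((l==k).astype(np.uint8),0,1)[0],key=len)[:,0].astype(float)
C=np.array([(194,145),(315,192),(386,32),(242,0)],float)
L=[]
for i in range(4):
    if i==2: continue
    a,b=(C[i],C[i+1]) if i<3 else (C[3],C[0])
    d=(b-a)/np.linalg.norm(b-a);t=(ct-a)@d;q=(ct-a)@[-d[1],d[0]]
    s=ct[(abs(q)<5)&(t>12)&(t<np.linalg.norm(b-a)-12)]
    vx,vy,x,y=cv2.fitLine(s.astype(np.float32),cv2.DIST_HUBER,0,.01,.01).ravel();L.append((x,y,vx,vy));print(len(s))
def X(p,q):
    s=np.linalg.solve(np.array([[p[2],-q[2]],[p[3],-q[3]]]),[q[0]-p[0],q[1]-p[1]]);return p[0]+s[0]*p[2],p[1]+s[0]*p[3]
A=X(L[0],L[2]);B=X(L[0],L[1]);print(A,B)
a,b=onz(c,*A,.165),onz(c,*B,.165);e=b-a
# second pts on side edges
sd=[onz(c,l[0],l[1],.165)for l in(L[1],L[2])]
print(a,b,np.linalg.norm(e),"yaw face",np.degrees(np.arctan2(e[1],e[0]))+90,
 [np.degrees(np.arctan2(*(q-p)[:2][::-1])) for p,q in((b,sd[0]),(a,sd[1]))],"ctr of face",(a+b)/2)
print("screw px ->",onz(c,252,174,.138),"handle",onz(c,308,66,.229))
E
```

```text
100
137
122
(np.float32(191.60196), np.float32(143.76703)) (np.float32(311.9811), np.float32(192.91946))
[0.50606323 0.13699127 0.165     ] [0.61165808 0.1873442  0.165     ] 0.1169858556348627 yaw face 115.49415377356452 [np.float64(115.58268597670734), np.float64(115.65063167022751)] ctr of face [0.55886065 0.16216773 0.165     ]
screw px -> [0.56487776 0.1525766  0.138     ] handle [0.52540539 0.24904951 0.229     ]
```

```bash

python3 -m jog '[[-1,-0.025,-0.0284,0,0],[-1,-0.025,-0.0284,0,0],[-1,-0.025,-0.0284,0,0],[-1,-0.025,-0.0284,0,0],[-1,-0.025,-0.0284,0,0]]' >/dev/null
python3 -m jog '[[-1,-0.025,-0.0284,0,0],[-1,-0.025,-0.0284,0,0],[-1,-0.025,-0.0284,0,0],[-1,-0.025,-0.0284,0,0],[-1,-0.025,-0.0284,0,0]]' >/dev/null
python3 -m jog '[[-1,-0.025,-0.0284,0,0],[-1,-0.025,-0.0284,0.015,0],[-1,0,0,0.015,0],[-1,0,0,0,0],[-1,0,0,0,0]]'
python3 - <<'E'
from h import *
c=cam("wrist");save(c,"w2.png")
print(env.get_state()["tcp_pos"])
E
```

```text
clock: 3.18
tcp_pos: [0.5781, -0.2827, 0.3214]
orientation: [-0.001, 0.358, 0.934, 0.0]
wrist_force: [-0.1, 0.3, 0.3]
finger_gap: 0.0852
grip_force: 0.0
[ 0.57864261 -0.28221923  0.32277124]
```

View pics/w2.png

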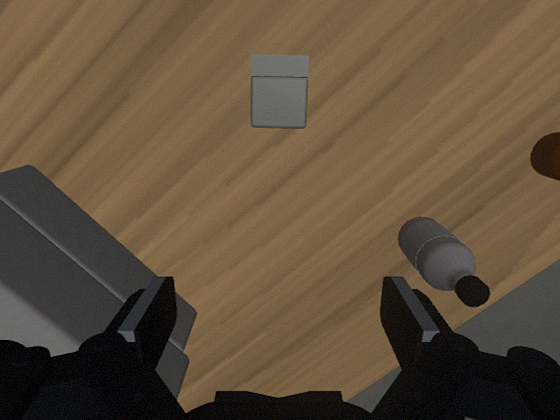

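The box top is seen at corners (250,54), (309,54), (306,129) and (251,128), nearly square to the tool; the bottle is at right.

```bash
python3 - <<'E'
from h import *
c=cam("wrist");hsv=cv2.cvtColor(c["img"],cv2.COLOR_RGB2HSV)
m=(hsv[...,1]<70).astype(np.uint8)
m[:30]=0;m[150:]=0;m[:,:200]=0;m[:,360:]=0;m=cv2.morphologyEx(m,cv2.MORPH_OPEN,np.ones((5,5)))
ct=max(cv2.findContours(m,0,1)[0],key=len)
p=np.array([onz(c,u,v,.11)[:2]*1000 for u,v in ct[:,0]],np.float32)
r=cv2.minAreaRect(p);print("box",r)
st=env.get_state();t=st["tcp_pos"];q=st["orientation"];yaw=2*np.arctan2(q[2],q[1]);x=np.array([np.cos(yaw),np.sin(yaw)]);y=np.array([x[1],-x[0]])
d=np.array(r[0])/1000-t[:2];print(np.degrees(yaw),"tool shift",d@x,d@y,t)
for a in ((250.5,54),(309,54),(306.5,129),(251,128)): print(onz(c,*a,.11).round(4))
E
```

```text
box ((519.0089111328125, -229.46005249023438), (51.4019775390625, 63.52883529663086), 46.704952239990234)
138.10874615916237 tool shift 0.0797202975940248 -0.0009917647848692957 [ 0.579016   -0.28195252  0.32354329]
[ 0.4793 -0.2267  0.11  ]
[ 0.5139 -0.1881  0.11  ]
[ 0.5621 -0.2321  0.11  ]
[ 0.5264 -0.2705  0.11  ]
```

```bash

python3 -m jog '[[-1,0.0385,-0.001,0.015,1.4],[-1,0.0385,0,0.015,0],[-1,0,0,0.03,0],[-1,0,0,0.03,0],[-1,0,0,0.03,0]]' 80 >/dev/null
python3 -m jog '[[-1,0,0,0.03,0],[-1,0,0,0.03,0],[-1,0,0,0.03,0],[-1,0,0,0.03,0],[-1,0,0,0,0]]'
python3 -m jog '[[1,0,0,0,0],[1,0,0,0,0],[1,0,0,0,0],[1,0,0,0,0],[1,0,0,0,0]]'
```

```text
clock: 4.12
tcp_pos: [0.5191, -0.2284, 0.0783]
orientation: [-0.004, 0.369, 0.93, 0.001]
wrist_force: [-1.3, 0.7, -0.3]
finger_gap: 0.0855
grip_force: 0.0
clock: 4.53
tcp_pos: [0.5237, -0.2328, 0.0855]
orientation: [0.003, 0.37, 0.929, -0.0]
wrist_force: [-0.5, 0.6, 7.8]
finger_gap: 0.051
grip_force: 84.5
```

```bash

python3 -m jog '[[1,0,0,-0.02,0],[1,0,0,-0.03,0],[1,0,0,-0.03,0],[1,0.0185,0.0312,0,0],[1,0.0185,0.0312,0,0]]'
python3 -m jog '[[1,0.0185,0.0312,0,0],[1,0.0185,0.0312,0,0],[1,0.0185,0.0312,0,0],[1,0.0185,0.0312,0,0],[1,0.0185,0.0312,0,0]]' >/dev/null
python3 -m jog '[[1,0.0185,0.0312,0,0],[1,0.0185,0.0312,0,0],[1,0,0,0,7],[1,0,0,0,7],[1,0,0,0,7]]' >/dev/null
python3 -m jog '[[1,0,0,0,0],[1,0,0,0,0]]'
python3 - <<'E'
from h import *
c=cam("wrist");save(c,"w3.png");s=cam("scene");save(s,"s3.png");d=cam("side");save(d,"d3.png")
def cr(i,x,y,w,h): return cv2.resize(i[y:y+h,x:x+w,::-1],(400,300),interpolation=cv2.INTER_CUBIC)
o=np.vstack([np.hstack([cr(s["img"],230,140,133,100),cr(d["img"],205,145,133,100)]),cv2.resize(c["img"][:300,:,::-1],(800,428))[:300]])
cv2.imwrite("pics/m3.png",cv2.convertScaleAbs(o,alpha=1.6,beta=10))
print(env.get_state()["tcp_pos"],env.get_state()["wrist_force"])
E
```

```text
clock: 4.95
tcp_pos: [0.5396, -0.1627, 0.166]
orientation: [0.004, 0.372, 0.928, -0.0]
wrist_force: [0.2, 0.3, -3.4]
finger_gap: 0.0506
grip_force: 84.5
clock: 5.95
tcp_pos: [0.5937, 0.0869, 0.1629]
orientation: [0.0, 0.532, 0.847, 0.0]
wrist_force: [0.1, 0.9, -3.3]
finger_gap: 0.0509
grip_force: 85.0
[0.59365813 0.08647503 0.16264954] [-0.1925311   0.15118917 -2.3085603 ]
```

View pics/m3.png

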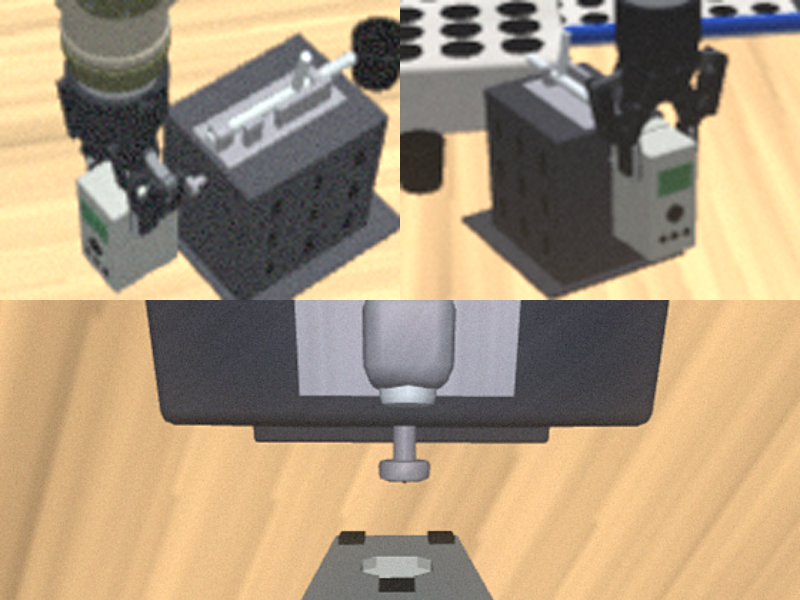

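The wrist view shows the screw head at about (283,120), and the box's bumpers and keyhole centred at u=277.5 with their lower edge at v=162. The pedestal's front edge is level at v=86, so the yaw fits and a small lateral shift is needed.

```bash
python3 - <<'E'
from h import *
c=cam("wrist");st=env.get_state();t=st["tcp_pos"];q=st["orientation"];yaw=2*np.arctan2(q[2],q[1]);x=np.array([np.cos(yaw),np.sin(yaw)]);y=np.array([x[1],-x[0]])
f=lambda u,v,z:(lambda d:(round(d@x*1000,1),round(d@y*1000,1)))(onz(c,u,v,z)[:2]-t[:2])
print("yaw",np.degrees(yaw),t)
print("edge L,R",f(118,86,.165),f(455,86,.165))
print("screw head front top",f(282.8,128,.136),"mid",f(282.8,120,.136))
for z in(.080,.085): print("bumper",f(237,162,z),f(318,162,z))
print("keyhole",f(277.5,186,.13))
E
```

```text
yaw 115.65019073114527 [0.59361885 0.08647859 0.1625297 ]
edge L,R (np.float64(81.6), np.float64(-54.9)) (np.float64(81.8), np.float64(59.9))
screw head front top (np.float64(64.8), np.float64(1.7)) mid (np.float64(68.1), np.float64(1.6))
bumper (np.float64(39.0), np.float64(-25.2)) (np.float64(39.1), np.float64(23.7))
bumper (np.float64(40.0), np.float64(-24.6)) (np.float64(40.1), np.float64(23.2))
keyhole (np.float64(37.3), np.float64(-0.6))
```

```bash

python3 -m jog '[[1,0,0.0025,-0.003,0],[1,0.008,0,0,0],[1,0.008,0,0,0],[1,0.006,0,0,0],[1,0,0,0,0]]'
python3 -m jog '[[1,0.006,0,0,0],[1,0.005,0,0,0],[1,0,0,0,0],[1,0,0,0,0]]'
python3 - <<'E'
from h import *
c=cam("wrist");s=cam("side")
o=np.hstack([cv2.resize(c["img"][:300,130:430,::-1],(500,500)),cv2.resize(s["img"][160:240,225:305,::-1],(300,300),interpolation=cv2.INTER_CUBIC).repeat(1,0) if 0 else cv2.copyMakeBorder(cv2.resize(s["img"][160:240,225:305,::-1],(300,300),interpolation=cv2.INTER_CUBIC),0,200,0,0,0)])
cv2.imwrite("pics/m4.png",cv2.convertScaleAbs(o,alpha=1.6,beta=10))
E
```

```text
clock: 6.57
tcp_pos: [0.5853, 0.1092, 0.1653]
orientation: [-0.0, 0.532, 0.847, 0.0]
wrist_force: [0.3, 0.9, -2.6]
finger_gap: 0.0514
grip_force: 85.0
clock: 6.9
tcp_pos: [0.5814, 0.118, 0.1653]
orientation: [0.0, 0.533, 0.846, 0.0]
wrist_force: [0.3, 0.2, -2.1]
finger_gap: 0.0508
grip_force: 85.0
```

View pics/m4.png

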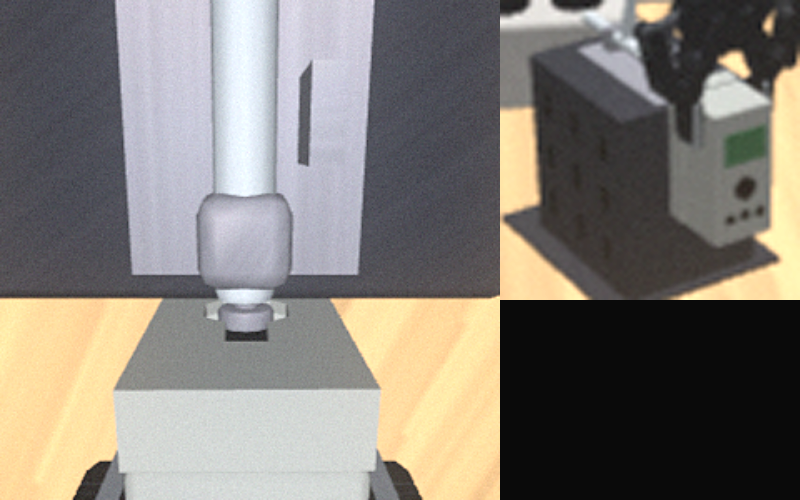

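The screw head and keyhole are both centred at u≈246 in the crop, with no contact force so far. I continue forward.

```bash

python3 -m jog '[[1,0.003,0,0,0],[1,0.002,0,0,0],[1,0,0,0,0]]'
python3 -m jog '[[1,0.002,0,0,0],[1,0.001,0,0,0],[1,0,0,0,0],[1,0,0,0,0]]'
```

```text
clock: 7.25
tcp_pos: [0.5792, 0.1224, 0.1653]
orientation: [-0.0, 0.533, 0.846, 0.0]
wrist_force: [-0.6, 0.3, -2.4]
finger_gap: 0.0511
grip_force: 85.0
clock: 7.58
tcp_pos: [0.5781, 0.1249, 0.1653]
orientation: [0.0, 0.533, 0.846, 0.0]
wrist_force: [0.5, 0.7, -2.5]
finger_gap: 0.051
grip_force: 85.0
```

```bash

python3 -m jog '[[1,0.001,0,0,0],[1,0,0,0,0]]'
python3 -m jog '[[1,0.001,0,0,0],[1,0,0,0,0]]'
```

```text
clock: 7.75
tcp_pos: [0.5779, 0.1254, 0.1654]
orientation: [0.0, 0.533, 0.846, -0.0]
wrist_force: [-0.1, -2.0, -1.5]
finger_gap: 0.0512
grip_force: 84.9
clock: 7.92
tcp_pos: [0.5778, 0.1257, 0.1656]
orientation: [0.001, 0.533, 0.846, -0.001]
wrist_force: [1.3, -4.6, -1.8]
finger_gap: 0.0509
grip_force: 84.9
```

Bumper contact, so the head is through. Now I pull down.

```bash

python3 -m jog '[[1,-0.001,0,0.003,0],[1,0,0,0.005,0],[1,0,0,0.005,0],[1,0,0,0,0]]'
python3 -m jog '[[1,0,0,0.005,0],[1,0,0,0.004,0],[1,0,0,0,0]]'
python3 -m jog '[[1,0,0,0.003,0],[1,0,0,0,0]]'
```

```text
clock: 8.25
tcp_pos: [0.5779, 0.1256, 0.1512]
orientation: [0.0, 0.533, 0.846, -0.0]
wrist_force: [2.9, -2.8, -4.4]
finger_gap: 0.0509
grip_force: 84.9
clock: 8.5
tcp_pos: [0.5777, 0.1256, 0.1424]
orientation: [-0.0, 0.533, 0.846, -0.0]
wrist_force: [3.6, -3.0, -4.7]
finger_gap: 0.0508
grip_force: 84.9
clock: 8.67
tcp_pos: [0.5778, 0.1256, 0.1399]
orientation: [0.0, 0.533, 0.846, -0.0]
wrist_force: [3.3, -3.3, -2.6]
finger_gap: 0.051
grip_force: 85.2
```

```bash

python3 -m jog '[[1,0,0,0.001,0],[1,0,0,0,0]]'
python3 -m jog '[[1,0,0,0.001,0],[1,0,0,0,0]]'
python3 -m jog '[[1,0,0,0.001,0],[1,0,0,0,0]]'
```

```text
clock: 8.83
tcp_pos: [0.5779, 0.1256, 0.1394]
orientation: [0.0, 0.533, 0.846, -0.0]
wrist_force: [2.1, -5.1, -0.6]
finger_gap: 0.0511
grip_force: 85.4
clock: 9.0
tcp_pos: [0.5779, 0.1255, 0.1391]
orientation: [0.001, 0.533, 0.846, 0.0]
wrist_force: [1.1, -4.1, 3.1]
finger_gap: 0.0512
grip_force: 85.9
clock: 9.17
tcp_pos: [0.578, 0.1255, 0.1389]
orientation: [0.001, 0.533, 0.846, 0.0]
wrist_force: [-0.4, -5.9, 6.5]
finger_gap: 0.0509
grip_force: 86.4
```

The upward force has built and the box stopped 26.5 mm down, so it is home. I release, rise and look.

```bash

python3 -m jog '[[1,0,0,-0.002,0],[-1,0,0,0,0],[-1,0,0,0,0],[-1,0,0,0,0],[-1,0,0,0,0]]'
python3 -m jog '[[-1,0,0,-0.02,0],[-1,0,0,-0.035,0],[-1,0,0,-0.04,0],[-1,0,0,-0.04,0],[-1,-0.03,0,-0.01,0]]' >/dev/null
python3 -m jog '[[-1,-0.03,0,0,0],[1,0,0,0,0],[1,0,0,0,0]]'
python3 - <<'E'
from h import *
c=cam("wrist");s=cam("side");sc=cam("scene");save(c,"w5.png");save(s,"d5.png");save(sc,"s5.png")
r=lambda i,x,y,w,h:cv2.resize(i["img"][y:y+h,x:x+w,::-1],(400,300),interpolation=cv2.INTER_CUBIC)
o=np.vstack([np.hstack([r(sc,240,145,133,100),r(s,205,145,133,100)]),cv2.copyMakeBorder(cv2.resize(c["img"][:210,:,::-1],(800,300)),0,0,0,0,0)])
cv2.imwrite("pics/m5.png",cv2.convertScaleAbs(o,alpha=1.6,beta=10))
print(env.get_state()["tcp_pos"])
E
```

```text
clock: 9.58
tcp_pos: [0.5772, 0.1264, 0.139]
orientation: [-0.001, 0.533, 0.846, 0.0]
wrist_force: [-0.4, -0.1, -0.1]
finger_gap: 0.0853
grip_force: 0.0
clock: 10.25
tcp_pos: [0.604, 0.0707, 0.284]
orientation: [-0.0, 0.534, 0.846, 0.0]
wrist_force: [0.5, 0.0, -0.6]
finger_gap: 0.064
grip_force: 0.0
[0.60287357 0.07231657 0.28360491]
```

View pics/m5.png

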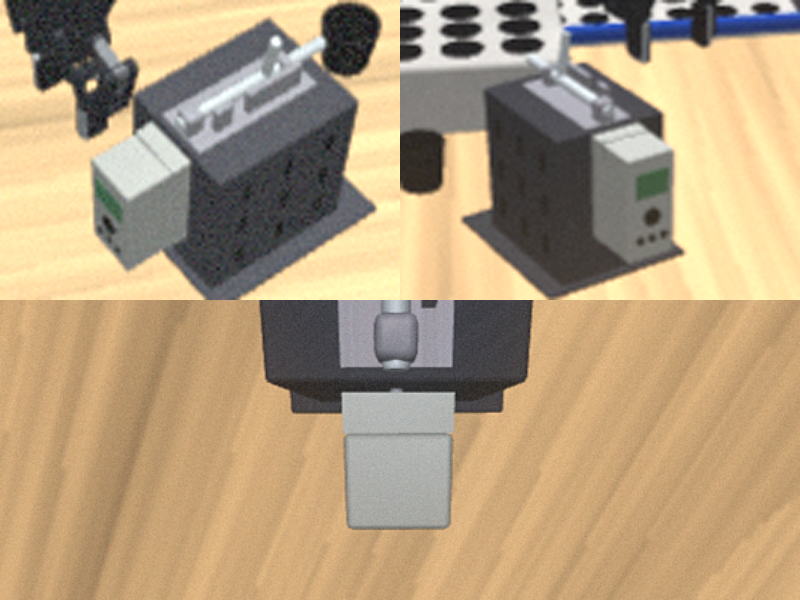

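The box hangs straight on the screw in all three views, with the bolt drawn back and the handle nearly upright. Next, the closed fingers go behind the handle.

```bash

python3 -m jog '[[1,0.038,0,0,0],[1,0.038,0,0,0],[1,0.038,0,0,0],[1,0.038,0,0,0],[1,0.038,0,0,0]]' >/dev/null
python3 -m jog '[[1,0.038,0.0025,0,0],[1,0,0,0,0],[1,0,0,0,0]]'
python3 -m jog '[[1,0,0,0.035,0],[1,0,0,0.02,0],[1,0,0,0.016,0],[1,0,0,0,0]]'
python3 - <<'E'
from h import *
t=env.get_state()["tcp_pos"];d=t[:2]-[.5265,.2299];print("ped",d@[-.4313,.9022],d@[-.9022,-.4313],t[2])
s=cam("side");sc=cam("scene")
r=lambda i,x,y,w,h:cv2.resize(i["img"][y:y+h,x:x+w,::-1],(400,400),interpolation=cv2.INTER_CUBIC)
cv2.imwrite("pics/m6.png",cv2.convertScaleAbs(np.hstack([r(sc,270,110,90,90),r(s,215,120,90,90)]),alpha=1.7,beta=10))
E
```

```text
clock: 11.07
tcp_pos: [0.5054, 0.2809, 0.2841]
orientation: [-0.0, 0.531, 0.848, -0.0]
wrist_force: [0.3, -0.4, 0.5]
finger_gap: 0.0
grip_force: 0.0
clock: 11.4
tcp_pos: [0.5054, 0.2767, 0.2093]
orientation: [-0.002, 0.533, 0.846, -0.003]
wrist_force: [0.3, -1.7, -0.6]
finger_gap: 0.0
grip_force: 0.0
ped 0.051328960676447245 -0.0011808391956611881 0.2092808966932789
```

View pics/m6.png

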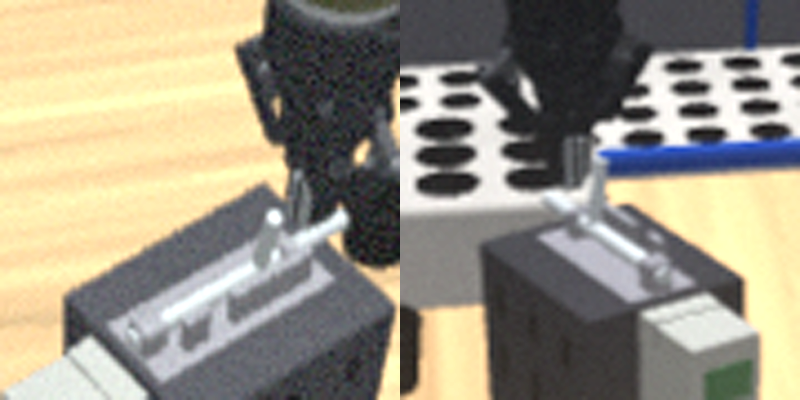

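The closed fingers stand just behind the handle (side crop, handle tip at (597,160)). Pushing the bolt out now.

```bash

python3 -m jog '[[1,-0.01,0.003,0,0],[1,-0.006,0,0,0],[1,-0.006,0,0,0],[1,0,0,0,0]]'
python3 -m jog '[[1,-0.008,0,0,0],[1,-0.008,0,0,0],[1,0,0,0,0]]'
python3 -m jog '[[1,-0.007,0,0,0],[1,-0.005,0,0,0],[1,0,0,0,0]]'
```

```text
clock: 11.83
tcp_pos: [0.5211, 0.2587, 0.2145]
orientation: [0.001, 0.534, 0.846, 0.001]
wrist_force: [0.2, -0.8, -1.2]
finger_gap: -0.0004
grip_force: 0.0
clock: 12.08
tcp_pos: [0.5273, 0.244, 0.2136]
orientation: [0.0, 0.534, 0.846, 0.0]
wrist_force: [-0.5, -0.6, -0.1]
finger_gap: -0.0
grip_force: 0.0
clock: 12.33
tcp_pos: [0.5321, 0.2336, 0.2133]
orientation: [0.0, 0.533, 0.846, -0.0]
wrist_force: [-0.1, -0.7, 0.1]
finger_gap: 0.0001
grip_force: 0.0
```

```bash
python3 - <<'E'
from h import *
t=env.get_state()["tcp_pos"];d=t[:2]-[.5265,.2299];print("ped",d@[-.4313,.9022],d@[-.9022,-.4313],t[2])
E
```

```text
ped 0.0008993328624482653 -0.006593372787263808 0.21325488035564788
```

```bash

python3 -m jog '[[1,-0.003,0,0,0],[1,0,0,0,0]]'
python3 -m jog '[[1,-0.002,0,0,0],[1,0,0,0,0]]'
python3 -m jog '[[1,-0.002,0,0,0],[1,0,0,0,0]]'
python3 - <<'E'
from h import *
t=env.get_state()["tcp_pos"];d=t[:2]-[.5265,.2299];print("ped",d@[-.4313,.9022],d@[-.9022,-.4313],t[2])
s=cam("side");sc=cam("scene")
r=lambda i,x,y,w,h:cv2.resize(i["img"][y:y+h,x:x+w,::-1],(400,400),interpolation=cv2.INTER_CUBIC)
cv2.imwrite("pics/m7.png",cv2.convertScaleAbs(np.hstack([r(sc,270,130,90,90),r(s,215,130,90,90)]),alpha=1.7,beta=10))
E
```

```text
clock: 12.5
tcp_pos: [0.533, 0.2314, 0.2131]
orientation: [-0.0, 0.533, 0.846, -0.0]
wrist_force: [-0.1, 0.4, 0.4]
finger_gap: 0.0001
grip_force: 0.0
clock: 12.67
tcp_pos: [0.5337, 0.2299, 0.2131]
orientation: [-0.0, 0.533, 0.846, -0.0]
wrist_force: [-1.2, -0.8, 0.2]
finger_gap: 0.0002
grip_force: 0.3
clock: 12.83
tcp_pos: [0.5346, 0.2281, 0.2131]
orientation: [-0.0, 0.533, 0.846, -0.0]
wrist_force: [-0.8, 1.2, -0.5]
finger_gap: 0.0005
grip_force: 0.5
ped -0.005115809512170821 -0.006526079087568495 0.2131396581067541
```

View pics/m7.png

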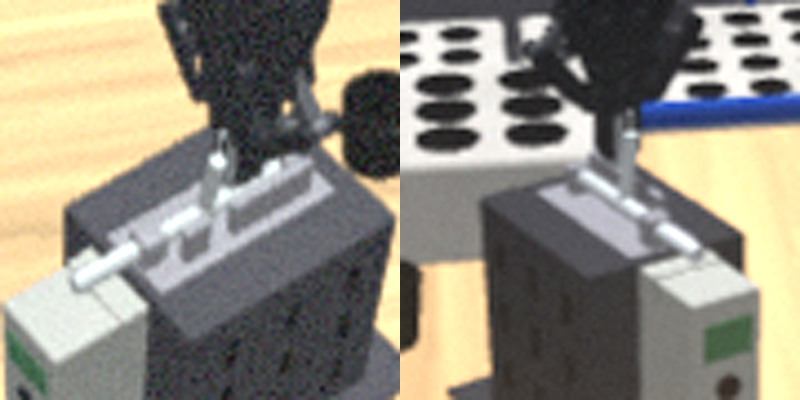

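The bolt is well out over the box and the handle still stands up. I keep pushing to the stop, by force.

```bash

python3 -m jog '[[1,-0.002,0,0,0],[1,0,0,0,0]]'
python3 -m jog '[[1,-0.001,0,0,0],[1,0,0,0,0]]'
python3 -m jog '[[1,-0.001,0,0,0],[1,0,0,0,0]]'
```

```text
clock: 13.1
tcp_pos: [0.5349, 0.2275, 0.2132]
orientation: [-0.001, 0.533, 0.846, 0.001]
wrist_force: [-3.0, 5.0, -0.5]
finger_gap: -0.0
grip_force: 3.0
clock: 13.27
tcp_pos: [0.5349, 0.2274, 0.2132]
orientation: [-0.002, 0.532, 0.847, 0.001]
wrist_force: [-4.1, 8.3, -0.6]
finger_gap: -0.0002
grip_force: 4.3
clock: 13.43
tcp_pos: [0.535, 0.2273, 0.2133]
orientation: [-0.003, 0.532, 0.847, 0.002]
wrist_force: [-5.0, 9.7, 0.8]
finger_gap: -0.0001
grip_force: 5.6
```

The bolt is at its stop. I go around to the +y side and tip the handle over.

```bash

python3 -m jog '[[1,0.012,0,0,0],[1,0,-0.018,0,0],[1,0,-0.018,0,0],[1,-0.012,0,0,0],[1,-0.012,0,0,0]]'
python3 -m jog '[[1,-0.002,0,0,0],[1,0,0,0,0],[1,0,0.008,0,0],[1,0,0.006,0,0],[1,0,0,0,0]]'
python3 - <<'E'
from h import *
t=env.get_state()["tcp_pos"];d=t[:2]-[.5265,.2299];print("ped",d@[-.4313,.9022],d@[-.9022,-.4313],t[2])
E
```

```text
clock: 13.85
tcp_pos: [0.509, 0.198, 0.2138]
orientation: [0.001, 0.532, 0.846, 0.0]
wrist_force: [0.6, 0.9, 0.4]
finger_gap: 0.0001
grip_force: 0.0
clock: 14.27
tcp_pos: [0.5244, 0.2032, 0.2131]
orientation: [0.0, 0.533, 0.846, 0.0]
wrist_force: [0.7, 1.0, 0.8]
finger_gap: 0.0004
grip_force: 0.0
ped -0.02315937262510988 0.013435834153936487 0.21308055183839725
```

```bash

python3 -m jog '[[1,0.002,0.006,0,0],[1,0,0.006,0,0],[1,0,0,0,0]]'
python3 -m jog '[[1,0,0.006,0,0],[1,0,0.006,0,0],[1,0,0,0,0]]'
python3 -m jog '[[1,0,0.004,0,0],[1,0,0.004,0,0],[1,0,0,0,0]]'
python3 - <<'E'
from h import *
t=env.get_state()["tcp_pos"];d=t[:2]-[.5265,.2299];print("ped",d@[-.4313,.9022],d@[-.9022,-.4313],t[2])
for n in("scene","side"):
    c=cam(n)
    for th in(.1,.6,.9,1.1): # where would tip be; brightness there
        p=np.array([.5265,.2299])+-.02*np.array([-.4313,.9022])-.048*np.sin(th)*np.array([-.9022,-.4313])
        u,v=proj(c,[*p,.179+.048*np.cos(th)]);print(n,th,round(u),round(v),cv2.cvtColor(c["img"],6+1)[int(v)-1:int(v)+2,int(u)-1:int(u)+2].mean().round())
E
```

```text
clock: 14.52
tcp_pos: [0.5334, 0.2103, 0.213]
orientation: [-0.0, 0.533, 0.846, 0.0]
wrist_force: [0.0, -0.3, -0.6]
finger_gap: -0.0002
grip_force: 0.0
clock: 14.77
tcp_pos: [0.5444, 0.2152, 0.2132]
orientation: [0.0, 0.533, 0.846, 0.0]
wrist_force: [1.0, -0.4, 0.0]
finger_gap: 0.0004
grip_force: 0.1
clock: 15.02
tcp_pos: [0.5514, 0.2184, 0.2133]
orientation: [0.0, 0.533, 0.846, 0.0]
wrist_force: [-0.4, -0.9, 0.3]
finger_gap: -0.0
grip_force: 0.2
ped -0.021129474123361545 -0.017510627586017388 0.21333615119996646
scene 0.1 318 164 37.0
scene 0.6 324 172 21.0
scene 0.9 327 178 96.0
scene 1.1 328 181 112.0
side 0.1 266 160 28.0
side 0.6 272 161 45.0
side 0.9 275 163 91.0
side 1.1 277 165 104.0
```

Pixels at the expected tip positions are bright for θ≈0.9–1.1 in both views, so the handle has tipped over. Next I go above it and press down.

```bash

python3 -m jog '[[1,0,-0.004,0,0],[1,0,0,-0.025,0],[1,0,0.02,0,0],[1,0.001,0.005,0,0],[1,0,0,0,0]]'
python3 -m jog '[[1,0,0,0.01,0],[1,0,0,0.008,0],[1,0,0,0.008,0],[1,0,0,0,0]]'
python3 -m jog '[[1,0,0,0.006,0],[1,0,0,0.005,0],[1,0,0,0,0],[1,0,0,0,0]]'
python3 -m jog '[[1,0,0,0.003,0],[1,0,0,0,0]]'
python3 - <<'E'
from h import *
t=env.get_state()["tcp_pos"];d=t[:2]-[.5265,.2299];print("ped",d@[-.4313,.9022],d@[-.9022,-.4313],t[2])
E
```

```text
clock: 15.53
tcp_pos: [0.5699, 0.2284, 0.2381]
orientation: [0.0, 0.533, 0.846, 0.0]
wrist_force: [0.0, 0.5, -0.2]
finger_gap: 0.0001
grip_force: 0.0
clock: 15.87
tcp_pos: [0.5673, 0.2275, 0.2093]
orientation: [-0.002, 0.533, 0.846, -0.002]
wrist_force: [0.5, -0.4, 0.2]
finger_gap: -0.0001
grip_force: 0.0
clock: 16.2
tcp_pos: [0.5688, 0.2279, 0.2008]
orientation: [-0.0, 0.533, 0.846, -0.0]
wrist_force: [-0.1, -0.4, -0.5]
finger_gap: 0.0001
grip_force: 0.0
clock: 16.37
tcp_pos: [0.5692, 0.2281, 0.1981]
orientation: [0.0, 0.533, 0.846, 0.0]
wrist_force: [-0.3, 0.0, 0.5]
finger_gap: -0.0001
grip_force: 0.1
ped -0.020086865527482983 -0.03776293735281819 0.19811416223362296
```

```bash

for i in 1; do python3 -m jog '[[1,0,0,0.002,0],[1,0,0,0,0]]'; done
python3 -m jog '[[1,0,0,0.001,0],[1,0,0,0,0]]'
python3 -m jog '[[1,0,0,0.001,0],[1,0,0,0,0]]'
```

```text
clock: 16.53
tcp_pos: [0.5693, 0.2281, 0.1962]
orientation: [0.0, 0.533, 0.846, 0.0]
wrist_force: [-0.1, 0.2, 0.2]
finger_gap: 0.0001
grip_force: 0.2
clock: 16.7
tcp_pos: [0.5693, 0.2281, 0.1953]
orientation: [0.0, 0.533, 0.846, 0.0]
wrist_force: [-0.1, 0.0, 0.7]
finger_gap: 0.0001
grip_force: 0.2
clock: 16.87
tcp_pos: [0.5693, 0.2281, 0.1948]
orientation: [0.0, 0.533, 0.846, 0.0]
wrist_force: [-0.7, -0.8, 2.9]
finger_gap: 0.0001
grip_force: 1.5
```

```bash

python3 -m jog '[[1,0,0,0.001,0],[1,0,0,0.001,0],[1,0,0,0,0]]'
python3 -m jog '[[1,0,0,-0.02,0],[1,0,0,-0.035,0],[1,0,0,-0.035,0],[1,0.03,0,-0.01,0],[1,0.04,0,0,0]]'
python3 -m jog '[[1,0.04,0,0,0],[1,0.04,0,0,0],[1,0,0,0,0],[1,0,0,0,0]]'
python3 - <<'E'
from h import *
C=np.array([.5265,.2299]);X=np.array([-.4313,.9022]);Y=np.array([-.9022,-.4313])
sc,sd=cam("scene"),cam("side")
for n,c in(("scene",sc),("side",sd)):
    g=cv2.cvtColor(c["img"],cv2.COLOR_RGB2GRAY)
    for nm,p in[("level",[(-.02,-.05*s,.179) for s in(.5,.7,.9)]),("above(bg)",[(-.02,-.03,.2),(-.02,-.04,.21)]),("upright",[(-.02,0,.2),(-.02,0,.22)]),("bolt end x",[(-.075-.001*k,0,.182) for k in(5,15,25,33,40,46)])]:
        print(n,nm,[(int(u),int(v),int(g[int(round(v)),int(round(u))])) for u,v in[proj(c,[*(C+a*X+b*Y),z]) for a,b,z in p]])
def whitecentroid(c,p,r=14,th=110):
    u,v=map(int,proj(c,p));g=cv2.cvtColor(c["img"],cv2.COLOR_RGB2GRAY)[v-r:v+r,u-r:u+r];return g
for c in(sc,sd): print(whitecentroid(c,[*(C-.02*X-.04*Y),.179],9))
E
```

```text
clock: 17.12
tcp_pos: [0.5694, 0.2282, 0.1943]
orientation: [0.001, 0.533, 0.846, 0.001]
wrist_force: [-2.6, 0.1, 10.0]
finger_gap: 0.0001
grip_force: 5.2
clock: 17.53
tcp_pos: [0.5416, 0.2901, 0.2963]
orientation: [0.002, 0.535, 0.845, 0.003]
wrist_force: [1.1, 0.3, -0.5]
finger_gap: 0.0001
grip_force: 0.0
clock: 17.87
tcp_pos: [0.5029, 0.3653, 0.2919]
orientation: [-0.0, 0.531, 0.847, -0.0]
wrist_force: [0.4, 0.0, 0.0]
finger_gap: 0.0001
grip_force: 0.0
scene level [(322, 182, 147), (324, 184, 150), (327, 187, 134)]
scene above(bg) [(324, 178, 59), (327, 178, 56)]
scene upright [(316, 170, 113), (317, 165, 55)]
scene bolt end x [(296, 186, 151), (293, 188, 137), (290, 190, 152), (287, 191, 147), (285, 193, 103), (283, 194, 129)]
side level [(271, 173, 101), (274, 172, 92), (277, 171, 104)]
side above(bg) [(273, 166, 140), (276, 162, 146)]
side upright [(264, 168, 84), (264, 162, 148)]
side bolt end x [(275, 181, 149), (277, 182, 145), (279, 184, 149), (280, 185, 139), (282, 186, 81), (283, 186, 103)]
[[145 140 110  99  74  65  66  61  62  58  63  57  60  64  79 101 106 114]
 [134 1
[... 1919 characters left out ...]
136 136 142 142 141 142]
 [ 54  64  60  64  79  95 103 125 135 124 112 104  95 122 143 142 140 143]
 [ 88 100  96  73  83 101 107 101  92  91  84  78  84 122 143 143 141 145]
 [134 126 106  77  54  71  77  67  67  71  66  57  79 114 129 138 145 146]
 [137 114  91  65  55  56  55  55  52  45  45  45  44  53  79 113 136 146]
 [144 140 121  87  64  67  66  56  48  44  44  45  46  46  48  65 106 133]
 [128 139 140 115  93  96  93  77  57  47  43  44  44  45  45  46  53  84]
 [ 99 108 104 104 107 105 103  93  70  51  43  43  46  46  44  43  46  46]
 [ 88  78  74  86  94  90  87  96  79  56  47  46  46  46  45  45  45  45]
 [101  80  61  63  68  76 105 126 118  89  66  51  44  44  44  46  46  43]]
```

The handle lies level through the notch: it was pressed to a hard stop at tip height 0.184 m, and both views confirm it. The bolt is out over the box and the robot is clear.

```bash
python3 -c "
from workcell import env
print(env.hand_in())"
```

```text
the job is handed in; nothing more can be done
None
```

I handed the job in at about 18 s of the 58 s: the box hangs straight on the screw, the bolt is pushed out to its stop over it, and the handle is pressed down level in the notch. The hand-in gave no verdict; the bottle, pot and jar were never approached, though I did not re-measure them.

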